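# Set a microscope filter carousel back one notch

### The job

The filter carousel has been indexed one place too far. Push the ratchet pawl's thumb tab over with a fingertip so that the pawl lifts off the toothed wheel and stays up, push the wheel backward (anticlockwise seen from above) by one of its finger pins until it has gone back exactly one notch, then tip the pawl back down so that its nose sits fully home in the next notch. Push lightly with the fingers, gripping and forcing nothing, and leave the vials, bottle and other loose things where they stand.

Things in the scene. Friction and masses are not known exactly. Their poses are not given: they have to be found in the camera images.
- indexer: Fixed base of the carousel: a square steel plate 270 x 270 mm, top at 20 mm. Origin: on the table, under the wheel's axis; z up. All positions below called 'base frame' are in this frame, mm.
- hub (a point): On the axis of the horizontal grey toothed wheel, level with its disc's top (36 mm above the table). Disc 220 mm diameter; hub 40 mm diameter, top 58 mm. 12 steel saw teeth, 12 mm high, stand on the rim 88 to 110 mm from the axis, steep faces to the anticlockwise side (seen from above), gaps 24 mm long between them. One notch = one tooth = 30 degrees.
- wheel (a joint): Wheel angle (rad), growing backward = anticlockwise from above. 0: a tooth's steep face touches the pawl's nose; a lowered pawl blocks values above 0 but leaves 0.16 of free play below, where the wheel starts. One notch is 0.5236: one notch back, the nose drops fully home for values 0.37 to 0.52, best 0.44. Some friction (2 N at a pin); it stays where it is left.
- pin (a point): Centre of the top of one of the wheel's 6 equal upright steel finger pins: 10 mm diameter, from 36 to 86 mm above the table, 62 mm from the axis, 60 degrees apart. They turn with the wheel; at wheel value 0 this one is 15 degrees anticlockwise of the base frame's x axis.
- pawl (a joint): Angle of the dark steel L-shaped pawl (rad): 0 = down, nose in a notch; it grows as the nose lifts and the tab swings over to the base frame's +y, up to a stop at 1.35. It swings in the plane x = 99 mm of the base frame. Gravity keeps it at either end; it topples past about 0.75 (under 2 N at the tab).
- pivot (a point): The pawl's pivot, at (99, 55, 58) in the base frame, shaft along the base frame's x. Its post stands at x 113 to 123, y 46 to 64, top 66 mm above the table.
- tab_top (a point): Middle of the top end of the pawl's thumb tab: 51 mm from the pivot, 16 mm wide along x, 6 mm thick (its last 14 mm 18 mm wide, 10 mm thick). Pawl down: upright above the pivot. Pawl lifted: it lies out to the base frame's +y, 13 degrees above level.
- pawl_arm (a point): Middle of the pawl's arm, 27.5 mm from the pivot; the arm is 55 mm long, 12 mm wide, 8 mm thick. Pawl down: level, running from the pivot to the base frame's -y. Pawl lifted: nearly upright, leaning 13 degrees to -y; pushing it toward -y tips the pawl back down.
- nose (a point): Middle of the lower end of the pawl's nose (8 mm long, 12 mm wide) at the end of its arm; with the pawl down it is 38 mm above the table.
- rest (a point): Top of the small fixed post, 60 mm above the table, over which the lifted pawl's tab comes to lie.
- vial_a: Bystander, to be left alone: capped glass specimen vial, 23 mm diameter, 46 mm tall, standing on a corner of the indexer's base plate. Origin at the centre of its underside.
- vial_b: Bystander, to be left alone: capped glass specimen vial like the other, 46 mm tall, standing on another corner of the base plate. Origin at the centre of its underside.
- oil: Bystander, to be left alone: small amber bottle, 30 mm diameter, 70 mm tall, standing on a corner of the base plate. Origin at the centre of its underside.
- slide_box: Bystander, to be left alone: closed slide box 87 x 37 x 30 mm on the table to the right of the indexer. Origin at the centre of its underside.
- dish: Bystander, to be left alone: clear covered dish, 64 mm diameter, 15 mm tall, on the table to the left of the indexer. Origin at the centre of its underside.
- driver: Bystander, to be left alone: screwdriver, 160 mm long, lying on the table to the right. Origin at the middle of its underside, handle to its -x.
- beaker: Bystander, to be left alone: open glass beaker, 70 mm diameter, 85 mm tall, on the table to the left. Origin at the centre of its underside.

How it is judged:
On the way, in this order (a step that is already met when the one before it is completed fails the run):
1. the pawl is tipped up off the wheel and stays up (joint above 1.15), the wheel not yet turned back (value of joint pawl above 1.15 rad and value of joint wheel below 0.08 rad), for 0.2 s.
2. with the pawl still up, the wheel is one notch back (0.33 to 0.56) (value of joint wheel between 0.33 and 0.56 rad and value of joint pawl above 1 rad), for 0.2 s.
At the end, for the whole second after the job is handed in: The pawl is fully down again (within 0.05 rad of its lower stop), the wheel is exactly one notch back (wheel value 0.33 to 0.56 rad) and at rest (value of joint wheel between 0.33 and 0.56 rad and value of joint pawl below 0.05 rad and velocity of joint wheel between -0.05 and 0.05 rad/s); the robot touches nothing.
It fails at once if a vial on the base plate is pushed, knocked over, lifted or carried (moved more than 15 mm) (distance of any of vial_a, vial_b from where it was at the start of the episode above 0.015 m).
It fails at once if the bottle, slide box, dish, screwdriver or beaker is pushed, knocked over, lifted or carried (moved more than 15 mm) (distance of any of beaker, dish, driver, oil, slide_box from where it was at the start of the episode above 0.015 m).
It fails at once if the mechanism is gripped hard or forced: the fingers press on the indexer, its wheel or pawl with over 30 N (contact force between the fingers and indexer above 30 N).
It also fails if it takes over 64 s, if anything falls off the work surface, if the arm or the gripper's body presses on something with over 40 N, if the wrist force passes 120 N, or if a joint passes its speed limit or range.

### The arm

A 6-joint arm with a two-finger parallel gripper is mounted at the origin on the work surface. World frame = base frame: x ahead of the robot, y to its left, z up, the work surface at z = 0. Lengths are in m, angles in rad, forces in N, time in s.
With the tool pointing down it reaches from about 0.4 to 0.825 m from the base axis. Payload 7 kg.
Tool frame: the origin (TCP) lies on the centre line of the jaws, within the pads' length; the fingertips stand 25 mm ahead of it and the grasp point (between the pads) lies 6 mm ahead of it; z points along the fingers, y is the line along which they close (so a half turn about z gives the same grasp; the last joint's range is limited). The gripper opens to 88 mm and grips with 3 to 60 N. Pads are 19 mm wide; open, the fingers measure 130 mm over their backs; the gripper's body (78 mm by 193 mm) begins 47 mm behind the grasp point.
Start: joints at [-1.041, 0.359, 0.012, 0, -1.224, -0.288], TCP at [0.162, -0.655, 0.252] pointing down, gripper open.
Joint ranges: [-3.07, 3.07], [-1.43, 2.12], [-1.02, 1.25], [-3.03, 1.67], [-3.05, -0], [-3.03, 3.03]. Speed limits (rad/s): [2.39, 2.39, 3.01, 3.14, 3.14, 3.14].

### API

Orientations are given as a 3x3 rotation matrix whose columns are the frame's x, y, z axes.
In Python, from rig import get_state, optics, robot gives the robot as it stands.
- The arm moves only by the tool servo_tool, never from a script. Its argument "increments" is a list of rows, each a list of 5 numbers: the shift along the tool's x, y, z in mm, then the turn about the tool's z in rad, then the opening, from 0 (shut) to 1 (fully open). A call has exactly 8 rows; each row shifts and turns the commanded pose from where the row before left it, along the tool's axes as they then stand; what a row does not reach is not made up. A row lasts 1/8 s, in which the tool goes at most 62.5 mm and 10.7 degrees, less where a joint would pass 70% of its speed; a pose out of reach is approached as far as the arm can. A call with a gripper value outside its range is refused whole. The fingers move at their own pace and stop on an object; "force" is the grip in N (left out, the last holds). Time passes only in rows, so rows that do not move let the fingers close, or fill a call up. It gives the time, the measured TCP pose, the force, the opening and the grip force at its end, in the units of the state.
- get_state(): the state, without advancing time (a new reading comes with each control period).
- optics.get_image(name): name is "scene" or "top" or "wrist"; returns a dict with "pixels" (480x640x3 uint8, red, green, blue), "depth" (480x640 float32, m along the optical axis (not along the pixel's ray), 0 where there is no reading), "fx", "fy", "cx", "cy" (pixels), "k1" (the pictures are not rectified: a ray, as slopes to the right and down, at radius r is drawn at 1 + k1 r^2 times it, then the intrinsics apply), "T" (4x4, takes a point from camera to world coordinates). Camera axes: x right, y up, looking along -z (the intrinsics and any distortion apply to the point x, -y, -z); pixel columns grow to the right and rows downward; lengths in m; the calibration is good to about 2 mm. A picture is of the moment at which its call begins.
- robot.sign_off(): hands the job in; it is judged then, once.
The state is a dict: "time_s": time; "joint_positions": joint angles; "joint_vel": joint speeds; "joint_torque": joint torques, N m; "tcp_pos": TCP position; "tcp_rot": TCP orientation; "contact_force": force on the tool from outside, world axes, zero at the start; "torque": the same for the moment, N m; "finger_gap": finger opening in m; "grasp_force": force on a finger pad.
Only numpy, scipy, OpenCV 4.12 (cv2) and the standard library are available. Lean on these libraries where they do the work, as an engineer would, in place of code of your own. Each camera call takes 0.05 s, during which the arm holds its last target. There are 200 camera calls.

## Working session

There is one attempt and no reset: what is moved stays moved. The work goes in short steps, Python scripts to look and compute and a tool call to move; the robot and the scene stay as the last step left them, time stands still between calls to the robot, and variables do not carry over. Pictures are saved under pics/ and viewed, at most 10 in all, crops included, and the job is handed in when it is done.

Besides the shell and the picture viewer there is one more tool, called after "Call:" as name(argument=value, ...), one argument or row to a line, values as JSON. servo_tool: Moves the arm, as the interface text tells. Its arguments: {"type":"object","properties":{"increments":{"type":"array"},"force":{"type":"number"}},"required":["increments"]}

```bash
mkdir -p pics; python3 - <<'E'
from rig import get_state, optics
import cv2,numpy as np,pickle
s=get_state();print(s['time_s'],s['tcp_pos'],s['tcp_rot'],s['finger_gap'])
d={}
for n in("scene","top"):
    im=optics.get_image(n);d[n]=im
    cv2.imwrite(f'pics/{n}0.png',im['pixels'][:,:,::-1]);print(n,im['fx'],im['fy'],im['cx'],im['cy'],im['k1'],im['T'].tolist(),(im['depth']>0).mean())
pickle.dump(d,open('d.pkl','wb'))
E
```

```text
0.0 [ 0.16151059 -0.65492727  0.25063244] [[-9.70929543e-01 -2.39364904e-01 -5.14162543e-04]
 [-2.39365422e-01  9.70928318e-01  1.54817178e-03]
 [ 1.28636983e-04  1.62623846e-03 -9.99998669e-01]] 0.08777562752107802
scene 495.7511585431264 495.7511585431264 321.80023843650395 240.2384675902936 -0.0775289846126574 [[-0.6606170801181384, -0.5470377573594661, 0.51413496815458, 1.2386915174980937], [0.7506689560205647, -0.47312452485351514, 0.46113913567288, 0.6025778627725905], [-0.009010656090462083, 0.6905815491346848, 0.7231984043618722, 1.0301986765728426], [0.0, 0.0, 0.0, 1.0]] 0.9959016927083333
top 595.9867780710156 595.9867780710156 317.41283120158096 244.94007537389817 -0.09277260834124797 [[0.010890038689927889, 0.9886745000135787, -0.14968012586924187, 0.36797496616554326], [-0.9999192525779768, 0.009786671321201918, -0.008106132761748562, 0.01206579936162403], [-0.006549456560067031, 0.14975631568435097, 0.988701244325816, 1.4430132404016314], [0.0, 0.0, 0.0, 1.0]] 0.9961002604166667
```

View pics/top0.png

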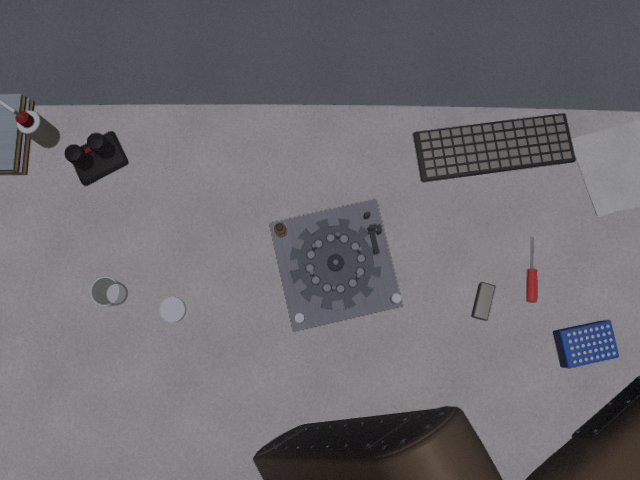

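View pics/scene0.png

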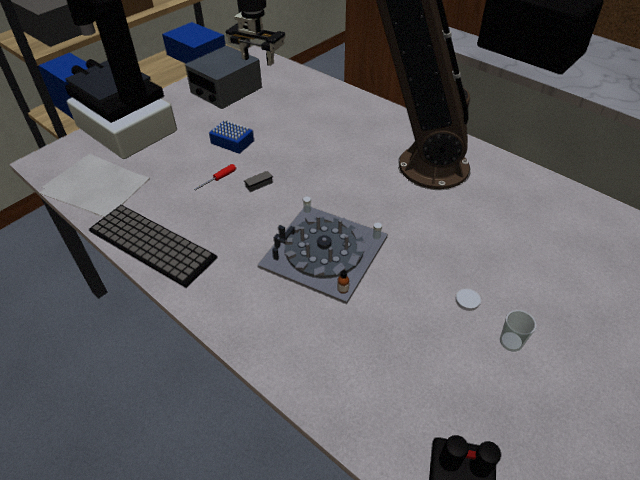

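Top view: the indexer plate has its corners near (271,222), (376,199), (403,305) and (293,331). The hub is at (336,262), with the pawl at (374,228) to (377,252). The oil bottle is at (280,229) and the vials are at (299,318) and (397,298). The scene view agrees: the pawl is up and left of the wheel at (283,240).

```bash
cat > h.py <<'E'
import numpy as np,cv2
def cam(im):
    K=np.array([[im['fx'],0,im['cx']],[0,im['fy'],im['cy']],[0,0,1.]])
    return K,np.array([im['k1'],0,0,0,0.])
def ray(im,px,z):
    K,D=cam(im);px=np.array(px,float).reshape(-1,1,2)
    n=cv2.undistortPointsIter(px,K,D,None,None,(3,50,1e-10)).reshape(-1,2)
    d=np.c_[n[:,0],-n[:,1],-np.ones(len(n))]@im['T'][:3,:3].T;o=im['T'][:3,3]
    return o+d*((z-o[2])/d[:,2])[:,None]
def proj(im,P):
    P=np.atleast_2d(P);q=(P-im['T'][:3,3])@im['T'][:3,:3];K,D=cam(im)
    q=q*[1,-1,-1];return cv2.projectPoints(q,np.zeros(3),np.zeros(3),K,D)[0].reshape(-1,2)
E
python3 - <<'E'
import pickle,cv2,numpy as np
from h import *
d=pickle.load(open('d.pkl','rb'));im=d['top']
p=im['pixels'].astype(int)
for q in[(336,205),(300,210),(285,300),(380,210),(395,280),(250,300)]:print(q,p[q[1],q[0]])
# bluish/dark plate vs table
b=(p[:,:,2]-p[:,:,0]);g=p.sum(2)
m=((b>4)&(g<420)).astype(np.uint8);m[:150]=0;m[390:]=0;m[:,:230]=0;m[:,430:]=0
m=cv2.morphologyEx(m,cv2.MORPH_OPEN,np.ones((3,3)));m=cv2.morphologyEx(m,cv2.MORPH_CLOSE,np.ones((7,7)))
c=max(cv2.findContours(m,0,1)[0],key=cv2.contourArea)
w=ray(im,c.reshape(-1,2),.02)[:,:2]
r=cv2.minAreaRect((w*1000).astype(np.float32));print(r,cv2.contourArea(c))
cv2.imwrite('pics/crop.png',cv2.resize(im['pixels'][185:345,255:415,::-1],(600,600),interpolation=cv2.INTER_CUBIC))
# hub by depth: height map
v,u=np.mgrid[190:340,260:415];K,D=cam(im)
n=cv2.undistortPoints(np.c_[u.ravel(),v.ravel()].astype(float).reshape(-1,1,2),K,D).reshape(-1,2)
z=im['depth'][v.ravel(),u.ravel()][:,None]
W=(np.c_[n[:,0],-n[:,1],-np.ones(len(n))]*z)@im['T'][:3,:3].T+im['T'][:3,3]
np.save('W.npy',W);print(np.histogram(W[:,2],bins=np.arange(-.01,.13,.01)))
c0=np.array(r[0])/1000
for lo,hi in((.015,.027),(.03,.04),(.054,.062),(.078,.095),(.095,.12)):
    k=(W[:,2]>lo)&(W[:,2]<hi);print(lo,k.sum(),W[k].mean(0) if k.any() else'')
k=(W[:,2]>.07);print(np.round(W[k]*1000).astype(int).tolist()[:60])
E
```

```text
(336, 205) [132 128 133]
(300, 210) [136 131 137]
(285, 300) [135 132 137]
(380, 210) [135 131 134]
(395, 280) [ 98  99 108]
(250, 300) [135 130 136]
((538.941650390625, -18.70263671875), (268.7333984375, 268.68780517578125), 13.519745826721191) 11871.5
(array([5776, 4938, 2830, 2502, 4791, 1345,  379,  379,   35,  109,   23,
         31,    8,    0]), array([-0.01,  0.  ,  0.01,  0.02,  0.03,  0.04,  0.05,  0.06,  0.07,
        0.08,  0.09,  0.1 ,  0.11,  0.12,  0.13]))
0.015 4849 [ 0.53057085 -0.01808773  0.02002076]
0.03 4791 [ 0.53769023 -0.01796861  0.03564381]
0.054 282 [ 0.55663321 -0.03641287  0.05823751]
0.078 134 [0.56280959 0.01719194 0.08593222]
0.095 41 [ 0.61507227 -0.09130328  0.10703759]
[[368, 12, 1443], [368, 12, 1443], [368, 12, 1443], [368, 12, 1443], [368, 12, 1443], [368, 12, 1443], [368, 12, 1443], [368, 12, 1443], [368, 12, 1443], [368, 12, 1443], [368, 12, 1443], [368, 12, 1443], [368, 12, 1443], [368, 12, 1443], [368, 12, 1443], [368, 12, 1443], [368, 12, 1443], [368, 12, 1443], [368, 12, 1443], [368, 12, 1443], [368, 12, 1443], [368, 12, 1443], [368, 12, 1443], [368, 12, 1443], [623, 117, 89], [623, 115, 89], [623, 112, 91], [623, 110, 92], [368, 12, 1443], [623, -108, 105], [621, 119, 91], [621, 117, 89], [620, 115, 93], [621, 112, 91], [621, 110, 90], [622, 108, 87], [619, -96, 111], [620, -99, 107], [620, -101, 106], [619, -103, 109], [619, -105, 110], [619, -107, 112], [620, -110, 106], [368, 12, 1443], [619, 120, 87], [620, 118, 83], [368, 12, 1443], [618, 112, 91], [618, 110, 92], [619, 108, 86], [618, 105, 93], [622, 104, 71], [617, -94, 108], [617, -96, 107], [617, -98, 109], [617, -101, 110], [617, -103, 108], [617, -105, 110], [618, -108, 107], [617, -110, 108]]
```

View pics/crop.png

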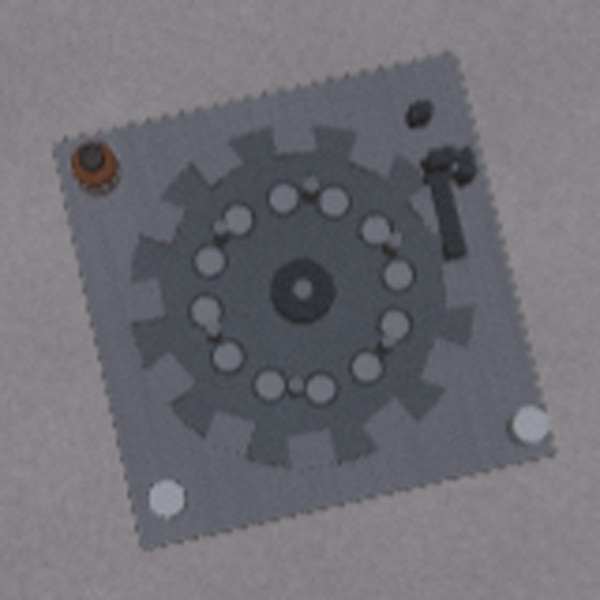

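```bash
cat >> h.py <<'E'
a=np.deg2rad(13.52);C=np.array([.5389,-.0187])
EX=np.array([np.sin(a),-np.cos(a)]);EY=np.array([np.cos(a),np.sin(a)])
def tobase(P):
    q=np.atleast_2d(P)[:,:2]-C;return np.c_[q@EX,q@EY]*1000
def toworld(x,y):return C+(x*EX+y*EY)/1000
def plan(x,y,z,s):
    "shift in tool mm to base-frame TCP x,y and z mm"
    return np.round(s['tcp_rot'].T@(np.r_[toworld(x,y),z/1000]-s['tcp_pos'])*1000,1)
E
python3 - <<'E'
from h import *;from rig import get_state
s=get_state();W=np.load('W.npy');b=tobase(W);r=np.hypot(*b.T);an=np.degrees(np.arctan2(b[:,1],b[:,0]))
k=(W[:,2]>.075)&(W[:,2]<.1)&(abs(r-62)<12)
for c in range(6):
    q=k&(abs((an-(15+60*c)+180)%360-180)<25);
    if q.any():m=b[q].mean(0);print(15+60*c,q.sum(),m,np.hypot(*m),np.degrees(np.arctan2(m[1],m[0]))%360)
k=(W[:,2]>.095)&(W[:,2]<.13);print('tab',b[k].mean(0),b[k].min(0),b[k].max(0))
k=(abs(W[:,2]-.058)<.003)&(r<25);print('hub',b[k].mean(0))
R=s['tcp_rot'];print('tool x,y in base',R[:2,0]@EX,R[:2,0]@EY,R[:2,1]@EX,R[:2,1]@EY)
print(plan(99,20,160,s))
E
```

```text
15 16 [60.07207853 13.02231726] 61.46735203107398 12.231226574447131
75 15 [18.65149855 59.04064597] 61.91668817349363 72.46818056528109
135 18 [-41.54091454  45.08399405] 61.304274728254704 132.65782826192623
195 16 [-59.96675753 -13.97366225] 61.57333225688172 193.1171842740553
255 16 [-18.47092205 -59.2037139 ] 62.01818040376341 252.6726397354147
315 15 [ 41.8260743  -45.92754368] 62.118916278643525 312.3240306322386
tab [88.39924607 57.08787117] [-114.16129055   50.17534215] [107.93421769 104.68190934]
hub [ 0.23329238 -0.21017085]
tool x,y in base 0.005765821681427391 -0.999983367085045 -0.9999822635093011 -0.005765599642470587
[-538.2  428.2   91.3]
```

Call:
servo_tool(
  increments=[
    [-25, 20, 0, 0, 0],
    [-35, 28, 0, 0, 0],
    [-35, 28, 0, 0, 0],
    [-35, 28, 0, 0, 0],
    [-35, 28, 0, 0, 0],
    [-35, 28, 0, 0, 0],
    [-35, 28, 0, 0, 0],
    [-35, 28, 0, 0, 0],
  ],
  force=5,
)

```text
time_s: 1.1
tcp_pos: [0.3726, -0.3796, 0.2514]
tcp_rot: [[-0.971, -0.239, -0.0], [-0.239, 0.971, 0.0], [0.0, 0.0, -1.0]]
contact_force: [0.2, -0.8, -0.3]
finger_gap: 0.0135
grasp_force: 0.0
```

Call:
servo_tool(
  increments=[
    [-35, 28, 0, 0, 0],
    [-35, 28, 0, 0, 0],
    [-35, 28, 0, 0, 0],
    [-35, 28, 20, 0, 0],
    [-35, 28, 20, 0, 0],
    [-35, 28, 20, 0, 0],
    [-35, 28, 15, 0, 0],
    [0, 0, 0, 0, 0],
  ],
)

```text
time_s: 2.1
tcp_pos: [0.5636, -0.1298, 0.1745]
tcp_rot: [[-0.97, -0.242, -0.003], [-0.242, 0.97, -0.0], [0.003, 0.001, -1.0]]
contact_force: [-0.6, 1.1, 0.0]
finger_gap: 0.0006
grasp_force: 0.0
```

```bash
cat > st.py <<'E'
from h import *;from rig import get_state,optics
import sys
s=get_state();R=s['tcp_rot'];print(round(s['time_s'],2),tobase(s['tcp_pos']),s['tcp_pos'][2],'x in base',R[:2,0]@EX,R[:2,0]@EY,'F',np.round(s['contact_force'],1),s['finger_gap'])
t=list(map(float,sys.argv[1:4]))
if t:print('plan',plan(*t,s))
if len(sys.argv)>4:
    im=optics.get_image(sys.argv[4]);p=im['pixels'][:,:,::-1]
    if sys.argv[4]!='wrist':
        c=proj(im,np.r_[C,.05])[0].astype(int);p=cv2.resize(p[max(0,c[1]-80):c[1]+80,c[0]-90:c[0]+90],(720,640))[:600]
    cv2.imwrite(f'pics/{sys.argv[5]}.png',p)
E
python3 st.py 99 25 110 wrist w1
```

```text
2.1 [[113.82822126  -1.99680796]] 0.17453148392370263 x in base 0.008548001404739963 -0.9999591732842884 F [-0.6  1.1  0. ] 0.0005519609747352386
plan [-27.3  14.5  64.5]
```

View pics/w1.png

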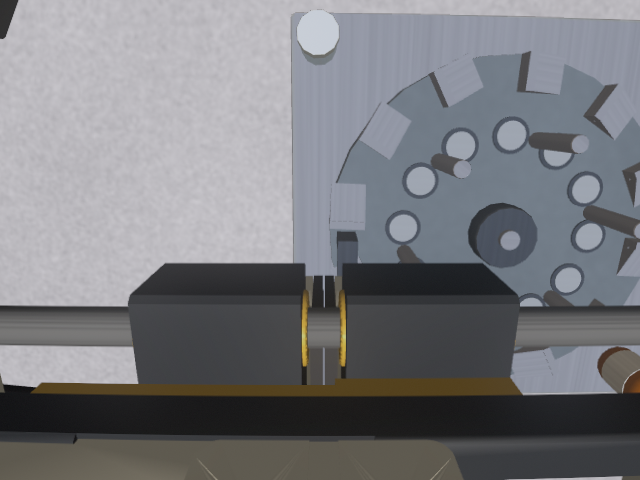

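The wrist view shows the shut gripper in the foreground, with the fingers as a narrow strip at about (325,285). The wheel is to the right with its hub at (505,235), and the vial is at (318,32).

Call:
servo_tool(
  increments=[
    [-6, 5, 12, 0, 0],
    [-6, 5, 18, 0, 0],
    [-5, 4, 18, 0, 0],
    [-5, 0, 12, 0, 0],
    [0, 0, 4, 0, 0],
    [0, 0, 0, 0, 0],
    [0, 0, 0, 0, 0],
    [0, 0, 0, 0, 0],
  ],
)

```text
time_s: 3.15
tcp_pos: [0.5812, -0.1132, 0.1132]
tcp_rot: [[-0.971, -0.239, 0.001], [-0.239, 0.971, 0.0], [-0.001, -0.0, -1.0]]
contact_force: [-0.4, 0.4, -0.9]
finger_gap: 0.0003
grasp_force: 0.0
```

```bash
python3 st.py 99 84 110 scene s1
```

```text
3.15 [[101.79029277  19.03730739]] 0.11316845383974482 x in base 0.0057584509524710725 -0.9999828814552706 F [-0.4  0.4 -0.9] 0.00029677475009179356
plan [-65.    2.4   3.2]
```

View pics/s1.png

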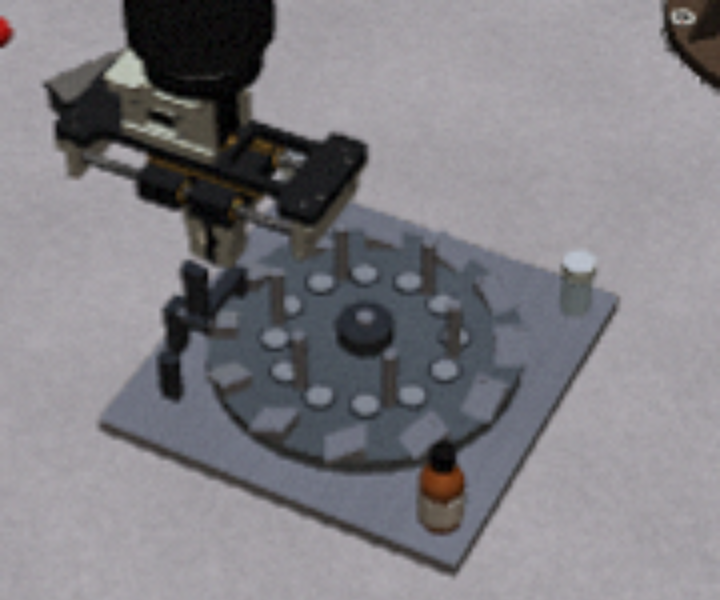

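The scene crop shows the shut fingers at (215,235), just on the -y side of the thumb tab at (195,285). The path is clear, so I'll push toward +y.

Call:
servo_tool(
  increments=[
    [-7, 2, 2, 0, 0],
    [-7, 0, 1, 0, 0],
    [-6, 0, 0, 0, 0],
    [-5, 0, 0, 0, 0],
    [-5, 0, 0, 0, 0],
    [-5, 0, 0, 0, 0],
    [-5, 0, 0, 0, 0],
    [-5, 0, 0, 0, 0],
  ],
)

```text
time_s: 4.2
tcp_pos: [0.6246, -0.1003, 0.1096]
tcp_rot: [[-0.971, -0.239, 0.0], [-0.239, 0.971, 0.0], [-0.0, -0.0, -1.0]]
contact_force: [0.4, 0.2, 0.9]
finger_gap: 0.0006
grasp_force: 0.1
```

Call:
servo_tool(
  increments=[
    [-5, 0, 0, 0, 0],
    [-5, 0, 0, 0, 0],
    [-5, 0, 0, 0, 0],
    [-4, 0, 0, 0, 0],
    [-2, 0, 0, 0, 0],
    [0, 0, 0, 0, 0],
    [0, 0, 0, 0, 0],
    [0, 0, 0, 0, 0],
  ],
)

```text
time_s: 5.2
tcp_pos: [0.6445, -0.0954, 0.1096]
tcp_rot: [[-0.971, -0.239, 0.0], [-0.239, 0.971, -0.0], [-0.0, -0.0, -1.0]]
contact_force: [-0.6, -0.8, -0.2]
finger_gap: 0.0002
grasp_force: 0.0
```

```bash
python3 st.py 99 80 170 scene s2
```

```text
5.2 [[99.30141241 84.70449429]] 0.10960454033839372 x in base 0.005839289905437556 -0.9999829511807844 F [-0.6 -0.8 -0.2] 0.00023154504174693175
plan [  4.7   0.3 -60.4]
```

View pics/s2.png

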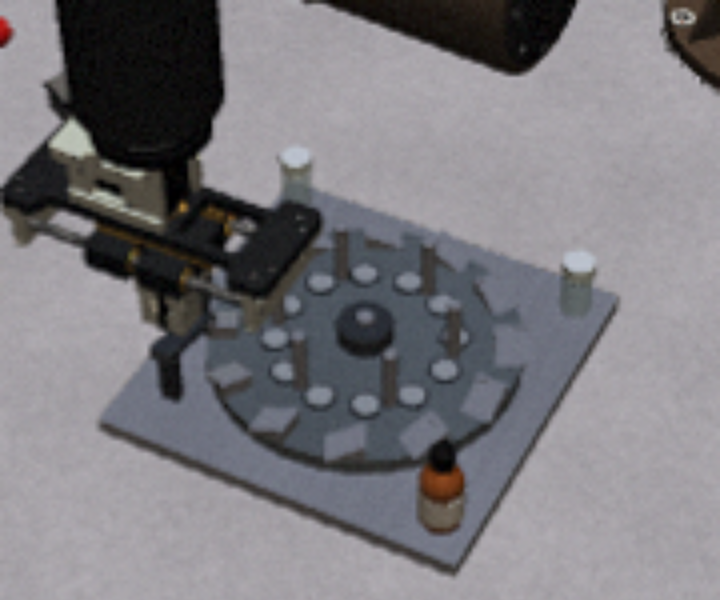

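The tab now lies over toward +y onto the rest post (170,350), and the fingers carry no load. The pawl is up. I'll lift off and go across to the pin at 193°.

Call:
servo_tool(
  increments=[
    [0, 0, -15, 0, 0],
    [0, 0, -25, 0, 0],
    [0, 0, -20, 0, 0],
    [8, 17, -2, 0, 0],
    [13, 28, 0, 0, 0],
    [13, 28, 0, 0, 0],
    [13, 28, 0, 0, 0],
    [13, 28, 0, 0, 0],
  ],
)

```text
time_s: 6.25
tcp_pos: [0.5538, 0.0165, 0.1715]
tcp_rot: [[-0.971, -0.239, -0.0], [-0.239, 0.971, 0.0], [0.0, 0.0, -1.0]]
contact_force: [0.3, -0.1, -0.4]
finger_gap: 0.0005
grasp_force: 0.0
```

Call:
servo_tool(
  increments=[
    [12, 28, 0, 0, 0],
    [6, 14, 0, 0, 0],
    [0, 0, 0, -0.12, 0],
    [0, 0, 0, -0.12, 0],
    [0, 0, 0, -0.12, 0],
    [0, 0, 0, -0.1, 0],
    [0, 0, 0, 0, 0],
    [0, 0, 0, 0, 0],
  ],
)

```text
time_s: 7.25
tcp_pos: [0.5278, 0.0519, 0.1716]
tcp_rot: [[-0.765, -0.644, -0.0], [-0.644, 0.765, -0.0], [0.0, 0.0, -1.0]]
contact_force: [-0.7, -0.5, 0.2]
finger_gap: 0.0003
grasp_force: 0.0
```

```bash
python3 st.py -71.5 6.7 93 top t2; python3 - <<'E'
import cv2;a=cv2.imread('pics/t2.png');print(a.shape)
E
```

```text
7.25 [[-71.27950995   5.70618165]] 0.171552919820084 x in base 0.44719078604590723 -0.894438593851349 F [-0.7 -0.5  0.2] 0.0003449332916937432
plan [-1.  -0.2 78.6]
(600, 720, 3)
```

View pics/t2.png

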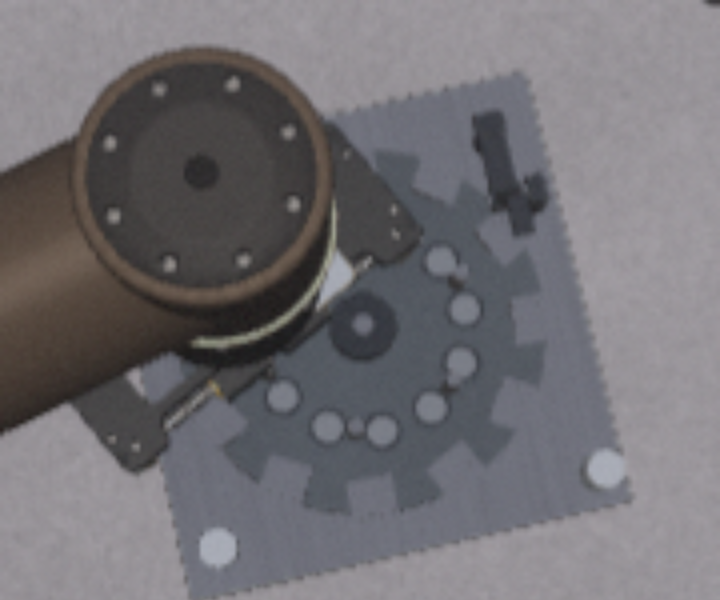

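The top view shows the pawl lifted, with its tab at (487,125) and its arm foot at (520,210). The wheel has not moved, and the gripper stands over the left side. Next I'll descend and push.

Call:
servo_tool(
  increments=[
    [0, 0, 10, 0, 0],
    [0, 0, 18, 0, 0],
    [0, 0, 20, 0, 0],
    [0, 0, 18, 0, 0],
    [0, 0, 12, 0, 0],
    [0, 0, 0, 0, 0],
    [0, 0, 0, 0, 0],
    [0, 0, 0, 0, 0],
  ],
)

```text
time_s: 8.3
tcp_pos: [0.5283, 0.0521, 0.0942]
tcp_rot: [[-0.764, -0.646, 0.001], [-0.646, 0.764, 0.001], [-0.001, -0.0, -1.0]]
contact_force: [0.4, -0.1, -0.0]
finger_gap: 0.0002
grasp_force: 0.0
```

Call:
servo_tool(
  increments=[
    [3, 0, 0, 0, 0],
    [4, 0, 0, 0, 0],
    [4, 0, 0, 0, 0],
    [4, 0, 0, 0, 0],
    [4, 0, 0, 0, 0],
    [4, 0, 0, 0, 0],
    [3, 0, 0, 0, 0],
    [0, 0, 0, 0, 0],
  ],
)

```text
time_s: 9.3
tcp_pos: [0.5074, 0.0347, 0.0934]
tcp_rot: [[-0.764, -0.646, -0.001], [-0.646, 0.764, -0.001], [0.001, 0.0, -1.0]]
contact_force: [-1.3, 1.4, 0.8]
finger_gap: 0.0004
grasp_force: 0.7
```

```bash
cat > wh.py <<'E'
from h import *;from rig import optics
im=optics.get_image('top');K,D=cam(im)
v,u=np.mgrid[190:340,260:415]
n=cv2.undistortPoints(np.c_[u.ravel(),v.ravel()].astype(float).reshape(-1,1,2),K,D).reshape(-1,2)
z=im['depth'][v.ravel(),u.ravel()][:,None]
W=(np.c_[n[:,0],-n[:,1],-np.ones(len(n))]*z)@im['T'][:3,:3].T+im['T'][:3,3]
b=tobase(W);r=np.hypot(*b.T);an=np.degrees(np.arctan2(b[:,1],b[:,0]))
k=(W[:,2]>.075)&(W[:,2]<.095)&(abs(r-62)<10)
for c in range(6):
    q=k&(abs((an-(27+60*c)+180)%360-180)<28)
    if q.sum()>3:
        m=b[q].mean(0);print(c,q.sum(),np.hypot(*m).round(1),'wheel',np.deg2rad((np.degrees(np.arctan2(m[1],m[0]))-15-60*c+180)%360-180).round(3))
q=(W[:,2]>.095)&(W[:,2]<.13)&(abs(b[:,0]-99)<12);print('high pawl',q.sum(),b[q].mean(0) if q.any() else '')
E
python3 st.py -54.5 -27.3 93; python3 wh.py
```

```text
9.3 [[-59.26869699 -18.10520159]] 0.0934328038575051 x in base 0.4490649988491682 -0.893498398096032 F [-1.3  1.4  0.8] 0.00041900282956507416
plan [10.4 -0.1  0.4]
0 16 62.6 wheel 0.25
4 15 62.0 wheel 0.252
5 15 62.3 wheel 0.255
high pawl 64 [98.929019  36.3856197]
```

Call:
servo_tool(
  increments=[
    [3, 0, 0, 0, 0],
    [3, 0, 0, 0, 0],
    [3, 0, 0, 0, 0],
    [1.5, 0, 0, 0, 0],
    [1, 0, 0, 0, 0],
    [0, 0, 0, 0, 0],
    [0, 0, 0, 0, 0],
    [0, 0, 0, 0, 0],
  ],
)

```text
time_s: 10.35
tcp_pos: [0.4993, 0.0278, 0.0936]
tcp_rot: [[-0.764, -0.646, 0.0], [-0.646, 0.764, -0.0], [-0.0, -0.0, -1.0]]
contact_force: [1.8, 0.4, 1.1]
finger_gap: 0.0005
grasp_force: 0.7
```

```bash
python3 st.py; python3 wh.py
```

```text
10.35 [[-54.42428329 -27.63843638]] 0.09362827969747567 x in base 0.4492046797480548 -0.8934288747990696 F [1.8 0.4 1.1] 0.0004513346932872381
0 16 62.2 wheel 0.419
4 18 61.6 wheel 0.421
5 16 62.3 wheel 0.423
high pawl 66 [98.91739135 36.58847203]
```

Call:
servo_tool(
  increments=[
    [-4, 0, 0, 0, 0],
    [-3, 0, 0, 0, 0],
    [0, 0, -20, 0, 0],
    [0, 0, -30, 0, 0],
    [0, 0, -28, 0.12, 0],
    [0, 0, 0, 0.12, 0],
    [0, 0, 0, 0.12, 0],
    [0, 0, 0, 0.1, 0],
  ],
)

```text
time_s: 11.4
tcp_pos: [0.5044, 0.0323, 0.1714]
tcp_rot: [[-0.972, -0.236, -0.001], [-0.236, 0.972, -0.0], [0.001, 0.0, -1.0]]
contact_force: [-0.2, 0.8, -0.0]
finger_gap: 0.0003
grasp_force: 0.0
```

Call:
servo_tool(
  increments=[
    [-10, -16, 0, 0, 0],
    [-16, -28, 0, 0, 0],
    [-16, -28, 0, 0, 0],
    [-16, -28, 0, 0, 0],
    [-16, -28, 0, 0, 0],
    [-16, -20, 0, 0, 0],
    [-10, -8, 0, 0, 0],
    [0, 0, 0, 0, 0],
  ],
)

```text
time_s: 12.4
tcp_pos: [0.6394, -0.0959, 0.1707]
tcp_rot: [[-0.971, -0.239, -0.001], [-0.239, 0.971, -0.0], [0.001, 0.0, -1.0]]
contact_force: [0.0, 0.3, 0.9]
finger_gap: 0.0006
grasp_force: 0.0
```

```bash
python3 st.py 99 80 113; python3 wh.py
```

```text
12.4 [[98.54916784 79.66543234]] 0.1707274880855423 x in base 0.005757706098500515 -0.9999828337782783 F [0.  0.3 0.9] 0.0005562664261358776
plan [-0.4 -0.5 57.7]
0 17 61.9 wheel 0.418
1 17 61.4 wheel 0.416
3 6 62.9 wheel 0.407
4 17 61.3 wheel 0.425
5 16 62.2 wheel 0.421
high pawl 65 [98.99118016 36.44967687]
```

Call:
servo_tool(
  increments=[
    [0, 0, 10, 0, 0],
    [0, 0, 18, 0, 0],
    [0, 0, 18, 0, 0],
    [0, 0, 12, 0, 0],
    [0, 0, 0, 0, 0],
    [3, 0, 0, 0, 0],
    [5, 0, 0, 0, 0],
    [5, 0, 0, 0, 0],
  ],
)

```text
time_s: 13.45
tcp_pos: [0.6262, -0.0985, 0.1141]
tcp_rot: [[-0.971, -0.239, 0.001], [-0.239, 0.971, 0.0], [-0.001, -0.0, -1.0]]
contact_force: [-0.4, -0.3, -0.4]
finger_gap: 0.0009
grasp_force: 0.0
```

Call:
servo_tool(
  increments=[
    [5, 0, 0, 0, 0],
    [5, 0, 0, 0, 0],
    [5, 0, 0, 0, 0],
    [5, 0, 0, 0, 0],
    [5, 0, 0, 0, 0],
    [5, 0, 0, 0, 0],
    [5, 0, 0, 0, 0],
    [5, 0, 0, 0, 0],
  ],
)

```text
time_s: 14.45
tcp_pos: [0.5872, -0.108, 0.1135]
tcp_rot: [[-0.971, -0.239, -0.0], [-0.239, 0.971, -0.0], [0.0, 0.0, -1.0]]
contact_force: [0.2, 1.1, 0.1]
finger_gap: 0.0005
grasp_force: 0.0
```

Call:
servo_tool(
  increments=[
    [3, 0, 0, 0, 0],
    [0, 0, 0, 0, 0],
    [0, 0, 0, 0, 0],
    [0, 0, 0, 0, 0],
    [0, 0, -10, 0, 0],
    [0, 0, -20, 0, 0],
    [0, 0, -20, 0, 0],
    [0, 0, -10, 0, 0],
  ],
)

```text
time_s: 15.45
tcp_pos: [0.5853, -0.1086, 0.1753]
tcp_rot: [[-0.971, -0.24, 0.002], [-0.24, 0.971, 0.0], [-0.002, -0.0, -1.0]]
contact_force: [0.3, 0.2, -0.5]
finger_gap: 0.0003
grasp_force: 0.0
```

Call:
servo_tool(
  increments=[
    [20, 0, -20, 0, 0],
    [35, 0, -20, 0, 0],
    [40, 0, 0, 0, 0],
    [40, 0, 0, 0, 0],
    [40, 0, 0, 0, 0],
    [0, 0, 0, 0, 0],
    [0, 0, 0, 0, 0],
    [0, 0, 0, 0, 0],
  ],
)

```text
time_s: 16.45
tcp_pos: [0.4156, -0.1504, 0.2136]
tcp_rot: [[-0.971, -0.24, -0.0], [-0.24, 0.971, -0.0], [0.0, -0.0, -1.0]]
contact_force: [0.0, -0.4, 0.4]
finger_gap: 0.0005
grasp_force: 0.0
```

```bash
python3 st.py; python3 wh.py; python3 st.py 99 0 200 scene s3
```

```text
16.45 [[  99.23022539 -150.67261923]] 0.2135515879976206 x in base 0.006064377674379423 -0.9999816106509528 F [ 0.  -0.4  0.4] 0.0005326432581381595
0 17 61.7 wheel 0.417
1 15 62.0 wheel 0.418
2 16 61.5 wheel 0.422
5 15 62.2 wheel 0.425
high pawl 39 [98.71812046 54.7589823 ]
16.5 [[  99.19905922 -150.78368537]] 0.21338512300483684 x in base 0.006132662266002203 -0.9999811057651616 F [ 0.2 -0.4  0.6] 0.0006001334132786465
plan [-150.8   -0.7   13.3]
```

View pics/s3.png

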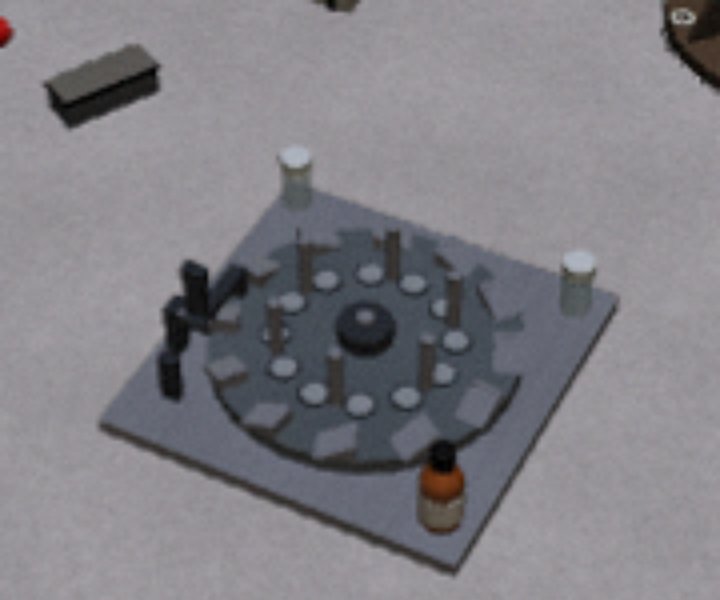

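The pawl is down again: its tab stands upright at (195,285) and its arm is level, as in the starting view. The wheel reads 0.42, the vials and bottle have not moved, and the arm is clear.

```bash
python3 -c "
from rig import robot;print(robot.sign_off())"
```

```text
the job is handed in; nothing more can be done
None
```

I handed the job in at about 16.5 s with the wheel one notch back (about 0.42 rad measured), the pawl down in the next notch, and the arm clear; the vials and bottle stand where they were, and the sign-off returned no verdict.

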